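# Stop, hood, release: making the lens edger ready for the next lens

### The job

Close up the lens edger: press its mushroom stop in until it stays down by itself, then push the wheel hood fully shut, and only then twist the stop clockwise until it pops back up. Do it all by pushing gently with the fingertips, without gripping anything; do not press the flat start button, do not lift the hood, and leave the lens in its tray and the other things on the bench where they are.

Things in the scene. Friction and masses are not known exactly. Their poses are not given: they have to be found in the camera images.
- edger: the lens edger, a fixed bench machine, grey paint and bare metal, 300 mm wide (y) and 200 mm deep (x). Origin: centre of its underside on the bench; x points away from the operator's side, y to the machine's left, z up. Right half: control console, top at 90 mm, with the mushroom stop (x -30, y -85 mm). Left half: wheel deck, top at 75 mm, with grinding wheel and hood at y +75 mm
- stop_top (a point): centre of the top face of the grip bar on the mushroom stop's head, on the stop's axis; 151 mm above the bench when up. The black head is a dome 60 mm across, its crown 18 mm below this point (21 mm below at 18 mm from the axis). The bar across it is 52 mm long along this point's x and 12 mm thick along its y. The point moves and turns with the head; untwisted its x is the edger's x
- stop_push (a joint): how far the mushroom stop is pressed in, m: 0 up, 0.013 fully in. A spring resists with about 4 N at first, 9 N at 0.008 and 13 N fully in. Pressed beyond about 0.008 a bolt catches it; let go, it stays latched at 0.007 to 0.008. It starts up
- stop_turn (a joint): twist of the mushroom head, rad, clockwise from above positive: 0 at rest, end stop at 1.0; a spring returns it. With the stop latched, a twist beyond about 0.65 draws the bolt and the head pops up 7 mm, or does so when the finger leaves if its friction holds the head down. It needs about 0.08 N m (4 N at 20 mm from the axis), for example a fingertip pushing sideways on the bar near its end
- hood (a joint): opening of the wheel hood, rad: 0 shut, starts between 0.75 and 0.95, end stop at 1.35. A stiff hinge keeps it where it is left; about 3 N at the tab closes it
- hood_tab (a point): centre of the upper face of the hood's push tab, a flat lip 60 mm wide, 30 mm deep, 4 mm thick, at the foot of the hood's front. Shut, it lies level, 84 mm above the bench, and the hood's front face rises 14 mm behind this point to 40 mm above the tab. The point turns with the hood: x back towards the hinge, y along the hinge, z out of the upper face
- hood_hinge (a point): middle of the hood's hinge axis, which runs along the edger's y, 79 mm above the bench at the back of the machine; the hood_tab point lies 129 mm from it
- start (a joint): the flat start button, 20 mm across, in a grey housing on the console, in front and to the left of the stop (the edger's x -72, y -30 mm), m pressed in; it stands 16 mm above the console. Leave it alone
- lens: a clear round uncut lens, 53 mm across, 6 mm high, loose in the edger's lens tray; leave it. Origin: centre of its underside
- cleaner_bottle: a small white spray bottle with a dark blue head, 38 mm across, 125 mm high, standing loose to the left of the edger; leave it. Origin: centre of its foot
- jar: a small clear jar with a white cap, 42 mm across, 44 mm high, standing loose to the left of the edger; leave it. Origin: centre of its foot
- driver: a small screwdriver, 161 mm long, 20 mm thick, lying loose on the bench in front; leave it
- frame: a brown spectacle frame front without temples, 132x46x11 mm, lying loose on the bench; leave it
- lens_tray (a point): middle of the floor of the steel lens tray (68x112 mm, rim 7 mm high) on a low step in front of the wheel deck; the edger's x -134, y +80, z 30 mm. A loose lens lies in it

How it is judged:
By the outcome, as a careful person would: the job done as asked, in the order asked, and still so for the second after the job is handed in, with the robot touching nothing.
It also fails if it takes over 64 s, if anything falls off the work surface, if the arm or the gripper's body presses on something with over 40 N, if the wrist force passes 120 N, or if a joint passes its speed limit or range.

### The arm

A 6-joint arm with a two-finger parallel gripper is mounted at the origin on the work surface; the furniture and walls round the work are solid. World frame = base frame: x ahead of the robot, y to its left, z up, the work surface at z = 0. Lengths are in mm, angles in degrees, forces in N, time in s.
With the tool pointing down it reaches from about 350 to 725 mm from the base axis. Payload 4.3 kg.
Tool frame: the origin (TCP) lies midway between the tips of the shut fingers; the grasp point (between the pads) lies 19 mm behind it; z points along the fingers, y is the direction in which the jaws open and shut (so a half turn about z gives the same grasp; the last joint's range is limited). The gripper opens to 85 mm and grips with 20 to 120 N. Pads are 22 mm wide; open, the fingers measure 114 mm over their backs; the gripper's body (76 mm by 85 mm) begins 54 mm behind the grasp point. The pads swing forward as they close: fully open they stand 13 mm farther back than shut.
Start: joints at [-79.257, 21.618, 4.641, 73.018, 0, 83.68], TCP at [168.726, -549.729, 200.429] pointing down, gripper open.
Joint ranges: [-156.06, 156.06], [-48.1, 94.91], [-58.44, 69.94], [-101.28, 121.22], [-78.64, 73.56], [-180, 180]. Speed limits (degrees/s): [147.25, 147.25, 180, 180, 180, 180].

### API

Orientations are given as a 3x3 rotation matrix whose columns are the frame's x, y, z axes.
In Python, from station import bot, jaws, solver, eyes, ticket, sensors gives the robot as it stands. The module is installed in compiled form; this text tells all that it offers. Calls block until the motion is done:
- bot.reach(position, orientation): joint-space move of the TCP to a pose.
- bot.line_to(position, rotation=None, max_speed=150, guard=None): straight line of the TCP; rotation=None keeps the orientation; max_speed is the mean speed in mm/s. With guard (N) it stops when the force on the tool has changed by that much, and returns True; else False.
- bot.goto_joints(angles): joint-space move.
- jaws.ungrasp() and jaws.clamp(effort=None): open the fingers fully, or close them until they stop; effort is the grip in N (None keeps the last).
- bot.sleep(seconds).
- solver.ik(position, orientation): joint angles nearest the present ones, or None.
- eyes.camera(name): name is "scene" or "top" or "wrist"; returns a dict with "color" (384x512x3 uint8, red, green, blue), "fx", "fy", "cx", "cy" (pixels), "rvec" (rotation vector, rad) and "tvec" (3), from world to camera coordinates, as OpenCV has them; the wrist camera has in their place "T_tool_cam" (4x4, takes a point from camera to tool coordinates, whose origin is the TCP and whose axes are the flange's). Camera axes: x right, y down, z forward; pixel columns grow to the right and rows downward; lengths in mm; the calibration is good to about 2 mm. A picture is of the moment at which its call begins: read the wrist's pose just before it. There is no depth.
A pose or a line that the arm cannot do raises bot.PlanningError and nothing moves.
- ticket.close_job(): hands the job in, once; it reports no verdict.
Readings, each from a call of its own:
- sensors.get_t(): time.
- sensors.get_q(): joint angles.
- sensors.get_qvel(): joint speeds.
- sensors.get_joint_efforts(): joint torques, N m.
- sensors.get_position(): TCP position.
- sensors.get_tool_rot(): TCP orientation.
- sensors.get_wrist_force(): force on the tool from outside, world axes, zero at the start.
- sensors.get_wrist_torque(): the same for the moment, N m.
- sensors.get_gripper_width(): finger opening in mm.
Only numpy, scipy, OpenCV 4.12 (cv2) and the standard library are available. Lean on these libraries where they do the work, as an engineer would, in place of code of your own. Each camera call takes 0.05 s, during which the arm holds its last target.

## Working session

There is one attempt and no reset: what is moved stays moved. The work goes in short steps, each a Python script; the robot and the scene stay as the last script left them, time stands still between calls to the robot, and variables do not carry over. Pictures are saved under pics/ and viewed, and the job is handed in when it is done.

```bash
mkdir -p pics; ls; python3 - <<'E'
from station import bot,eyes,sensors
import cv2,numpy as np
for n in("scene","top","wrist"):
    c=eyes.camera(n); cv2.imwrite(f"pics/{n}0.png",c["color"][:,:,::-1])
    print(n,{k:np.round(v,3).tolist() for k,v in c.items() if k!="color"})
    np.savez(f"{n}0.npz",**c)
print(sensors.get_t(),sensors.get_position(),sensors.get_tool_rot(),sensors.get_gripper_width())
E
```

```text
pics
scene {'fx': 412.471, 'fy': 412.471, 'cx': 264.146, 'cy': 196.206, 'rvec': [1.784, -1.087, 0.705], 'tvec': [-223.796, 268.009, 768.549]}
top {'fx': 371.281, 'fy': 371.281, 'cx': 253.723, 'cy': 196.29, 'rvec': [2.107, -2.141, 0.19], 'tvec': [-30.073, 502.497, 901.805]}
wrist {'fx': 318.534, 'fy': 318.534, 'cx': 246.834, 'cy': 191.445, 'T_tool_cam': [[-0.0, -0.966, -0.26, 65.076], [1.0, -0.0, 0.0, -0.35], [-0.0, -0.26, 0.966, -173.586], [0.0, 0.0, 0.0, 1.0]]}
0.15 [ 168.61630429 -549.17604433  199.67750679] [[ 9.55979091e-01  2.93434632e-01 -3.05746466e-04]
 [ 2.93434753e-01 -9.55977913e-01  1.50837075e-03]
 [ 1.50321349e-04 -1.53168754e-03 -9.99998816e-01]] 85.74069420893352
```

View pics/scene0.png

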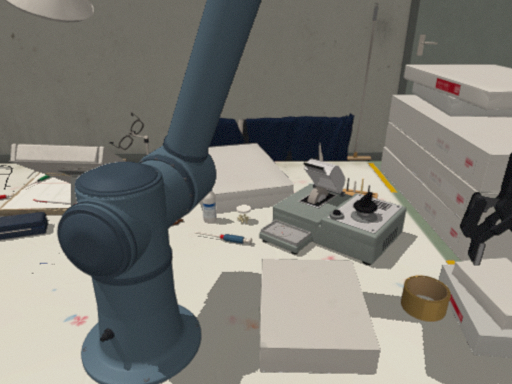

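View pics/top0.png

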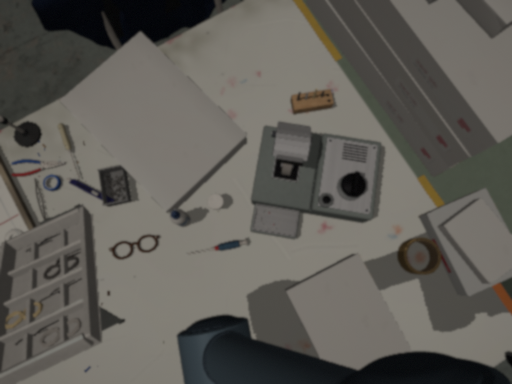

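View pics/wrist0.png

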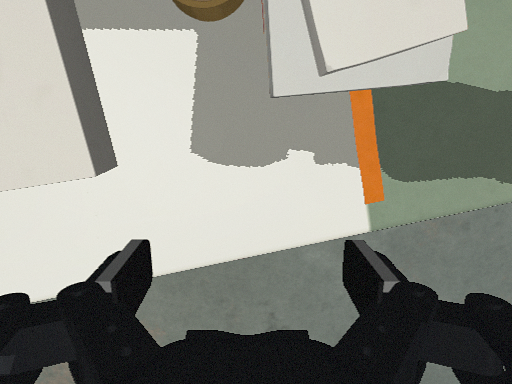

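The edger is at about (315,172) in the top picture: the hood is near (292,140), the stop near (354,185) and the tray near (276,220). I'll enlarge that area next.

```bash
python3 - <<'E'
import cv2
a=cv2.imread("pics/top0.png")[110:250,235:395]; cv2.imwrite("pics/topz.png",cv2.resize(a,None,fx=4.9,fy=4.25*1.0 if 0 else 4.9*0.85714 if 0 else 4.2,interpolation=3) if 0 else cv2.resize(a,None,fx=4,fy=4,interpolation=cv2.INTER_CUBIC))
a=cv2.imread("pics/scene0.png")[135:265,250:420]; cv2.imwrite("pics/scenez.png",cv2.resize(a,None,fx=4,fy=4,interpolation=cv2.INTER_CUBIC))
E
```

```text
(no output)
```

View pics/topz.png

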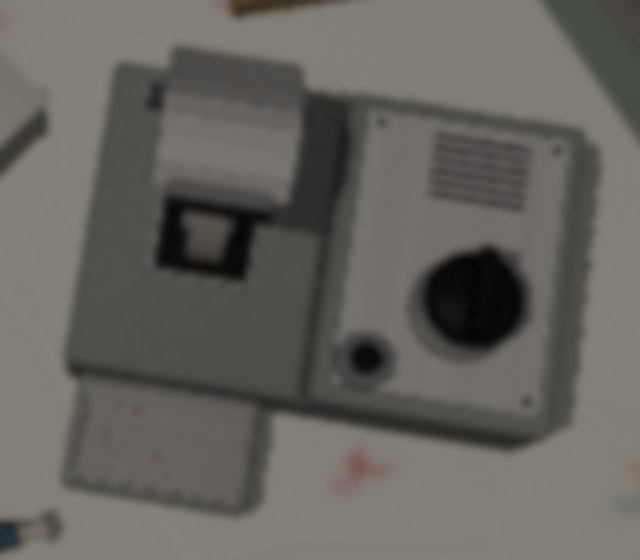

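View pics/scenez.png

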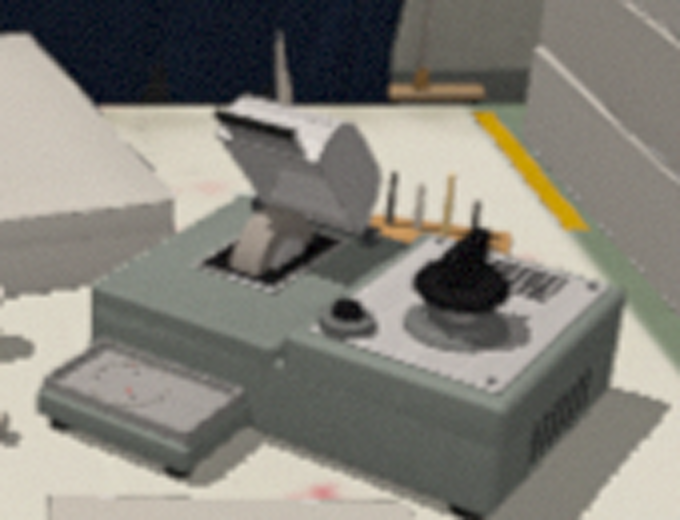

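```bash
cat >h.py <<'E'
import numpy as np,cv2
from scipy.optimize import least_squares
def load(n): return dict(np.load(n+".npz"))
def KRt(c):
    K=np.array([[c["fx"],0,c["cx"]],[0,c["fy"],c["cy"]],[0,0,1.]]); R,_=cv2.Rodrigues(np.array(c["rvec"],float)); return K,R,np.array(c["tvec"],float).ravel()
def proj(c,P):
    K,R,t=KRt(c); q=(K@(R@np.atleast_2d(P).T+t[:,None])).T; return q[:,:2]/q[:,2:]
def ray(c,px):
    K,R,t=KRt(c); d=R.T@np.linalg.inv(K)@np.array([px[0],px[1],1.]); return -R.T@t,d/np.linalg.norm(d)
def onz(c,px,z):
    o,d=ray(c,px); return o+d*(z-o[2])/d[2]
E
python3 - <<'E'
from h import *
t=load("top0");s=load("scene0")
T=lambda x,y:(235+(x-1.5)/4,110+(y-1.5)/4)
S=lambda x,y:(250+(x-1.5)/4,135+(y-1.5)/4)
tp=[("deckBL",T(118,65),(100,150,75)),("deckFL",T(70,370),(-100,150,75)),("consBR",T(585,130),(100,-150,90)),("start",T(366,358),(-72,-30,106)),("dome",T(476,300),(-30,-85,125)),("bartop",T(490,255),None)]
sp=[("consFR",S(500,408),(-100,-150,90)),("consBR",S(623,290),(100,-150,90)),("deckFL",S(95,290),(-100,150,75)),("start",S(347,305),(-72,-30,106))]
for n,p,P in tp:
  if P: print(n,onz(t,p,P[2]).round(1))
for n,p,P in sp:
  print("s",n,onz(s,p,P[2]).round(1))
def w(v,P):
    c,q=np.cos(v[2]),np.sin(v[2]);P=np.array(P,float);return np.array([c*P[0]-q*P[1]+v[0],q*P[0]+c*P[1]+v[1],P[2]])
def f(v,sel=2):
    r=[]
    for c,L,i in((t,tp,0),(s,sp,1)):
        if sel in(2,i):
            for n,p,P in L:
                if P: r+=list(proj(c,w(v,P))[0]-p)
    return np.array(r)
for sel in(0,1,2):
  o=least_squares(f,[500,-150,0],args=(sel,),loss="soft_l1"); print(sel,o.x.round(3),np.degrees(o.x[2]),f(o.x,sel).round(1))
v=o.x; np.save("edger.npy",v)
for P in[(-30,-85,151),(-72,-30,106),(-134,80,30),(95,75,79)]: print(w(v,P).round(1))
E
```

```text
deckBL [679.6 -67.6  75. ]
deckFL [482. -34.  75.]
consBR [ 626.  -357.4   90. ]
start [ 481.2 -210.5  106. ]
dome [ 511.3 -273.   125. ]
s consFR [ 422.8 -319.4   90. ]
s consBR [ 611.8 -356.    90. ]
s deckFL [473.7 -38.4  75. ]
s start [ 474.2 -210.5  106. ]
0 [ 5.55262e+02 -1.95089e+02 -1.76000e-01] -10.056772555796869 [-1.1 -0.1 -1.6 -0.4  1.1 -0.6  0.7  0.8  0.2  0.2]
1 [ 5.48756e+02 -1.93321e+02 -1.92000e-01] -11.025268649997884 [ 0.8  0.4  1.9 -0.7 -2.9 -1.7 -0.8  0.2]
2 [ 5.54237e+02 -1.94213e+02 -1.81000e-01] -10.38696321848197 [-1.1  0.  -2.2 -0.3  1.   0.2  0.1  1.3 -0.2  0.8  2.5 -0.7  2.4 -1.8
 -1.8 -2.1  0.6 -0.6]
[ 509.4 -272.4  151. ]
[ 478.  -210.7  106. ]
[436.9 -91.4  30. ]
[ 661.2 -137.6   79. ]
```

```bash
python3 - <<'E'
from station import *
from h import *
v=np.load("edger.npy");c,q=np.cos(v[2]),np.sin(v[2])
R=np.array([[c,q,0],[q,-c,0],[0,0,-1.]])
jaws.clamp(20)
bot.reach([510,-190,330],R)
p=sensors.get_position();Rt=sensors.get_tool_rot()
w=eyes.camera("wrist"); np.savez("wrist1.npz",p=p,R=Rt,**w); cv2.imwrite("pics/wrist1.png",w["color"][:,:,::-1])
print(sensors.get_t(),p,Rt.round(3).tolist(),sensors.get_q(),sensors.get_gripper_width(),sensors.get_wrist_force())
E
```

```text
2.825 [ 509.6930757  -190.65349693  329.64054208] [[0.983, -0.181, -0.001], [-0.181, -0.983, 0.0], [-0.001, 0.0, -1.0]] [-2.71925847e+01  1.85312312e+01  1.92590476e+01  9.07613448e+01
 -1.30912203e-02  1.63264102e+02] 0.0723042840683775 [-0.46638809  0.07654719  0.50565465]
```

View pics/wrist1.png

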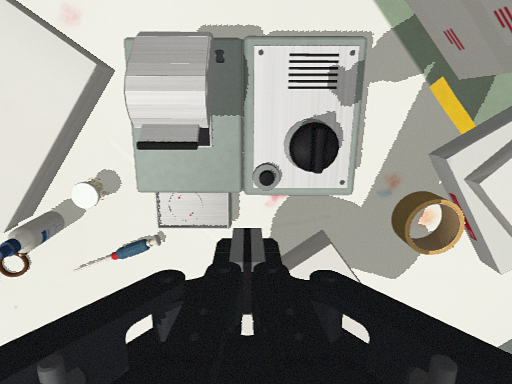

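The wrist view is sharp. It shows the hood at (167,90), the stop at (315,147), the start button at (266,177) and the tray at (193,208). I'll enlarge it to pick points.

```bash
python3 - <<'E'
import cv2
a=cv2.imread("pics/wrist1.png")
cv2.imwrite("pics/w1a.png",cv2.resize(a[25:205,115:250],None,fx=3.3333,fy=3.3333,interpolation=cv2.INTER_CUBIC)) 
cv2.imwrite("pics/w1b.png",cv2.resize(a[30:205,235:375],None,fx=3.333,fy=3.333,interpolation=cv2.INTER_CUBIC))
E
```

```text
(no output)
```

View pics/w1a.png

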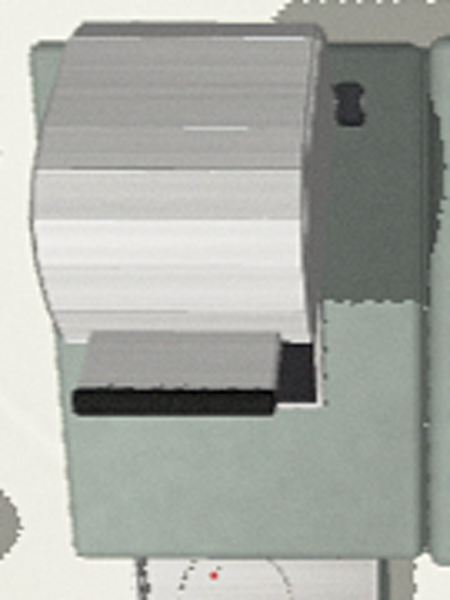

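View pics/w1b.png

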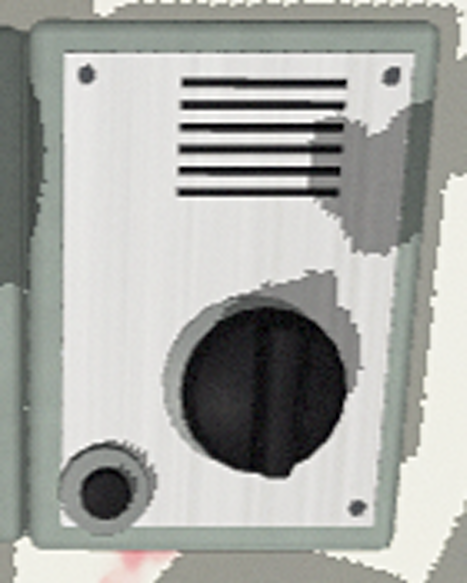

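```bash
cat >>h.py <<'E'
def wcam(n):
    d=load(n); T=np.eye(4);T[:3,:3]=d["R"];T[:3,3]=d["p"]; M=np.linalg.inv(T@d["T_tool_cam"])
    d["rvec"]=cv2.Rodrigues(M[:3,:3])[0];d["tvec"]=M[:3,3]; return d
def ew(v,P):
    c,q=np.cos(v[2]),np.sin(v[2]);P=np.array(P,float);return np.array([c*P[0]-q*P[1]+v[0],q*P[0]+c*P[1]+v[1],P[2]])
E
python3 - <<'E'
from h import *
w=wcam("wrist1")
A=lambda x,y:(115+x/3.3333-.35,25+y/3.3333-.35)
B=lambda x,y:(235+x/3.3333-.35,30+y/3.3333-.35)
L=[(B(35,22),(100,0,88)),(B(437,25),(100,-150,88)),(B(388,548),(-100,-150,88)),(B(33,546),(-100,0,88)),(A(78,556),(-100,150,73)),(A(32,45),(100,150,73)),(B(106,493),(-72,-30,106)),(B(264,389),(-30,-85,120))]
f=lambda v:np.concatenate([proj(w,ew(v,P))[0]-p for p,P in L])
o=least_squares(f,[554,-194,-.18],loss="soft_l1");v=o.x;print(v,np.degrees(v[2]),f(v).round(1).reshape(-1,2).tolist())
np.save("edger.npy",v)
print("stop",ew(v,(-30,-85,151)))
# tab
obs=[(A(75,391),(-15,30)),(A(277,390),(-15,-30)),(A(90,332),(14,30)),(A(280,332),(14,-30))]
def tab(hx,th,dx,dy,yc=75):
    x=-128.9+dx;z=5
    return np.array([hx+x*np.cos(th)+z*np.sin(th),yc+dy,79-x*np.sin(th)+z*np.cos(th)])
g=lambda u:np.concatenate([proj(w,ew(v,tab(u[0],u[1],dx,dy,u[2])))[0]-p for p,(dx,dy) in obs])
for x0 in((90,.85,75),):
  o=least_squares(g,x0);print(o.x,g(o.x).round(1).reshape(-1,2).tolist())
# scene/top check of tab front edge
for n in("top0","scene0"):
  c=load(n);print(n,[proj(c,ew(v,tab(*o.x[:2],dx,dy,o.x[2])))[0].round(1).tolist() for _,(dx,dy) in obs])
np.save("hood.npy",o.x)
print("wrist hinge",[(proj(w,ew(v,(hx,75,79)))[0]).round(1).tolist() for hx in(80,90,100)])
E
```

```text
[ 5.56777068e+02 -1.95495635e+02 -1.85780523e-01] -10.644439893493054 [[-1.2, -2.1], [4.1, -2.5], [3.4, 2.0], [-0.8, 2.2], [-1.3, 0.9], [-1.5, -1.9], [0.7, 0.9], [0.5, 0.7]]
stop [ 511.59263419 -273.49157672  151.        ]
[65.93349435  0.92213068 72.97091442] [[-1.9, 1.0], [0.2, 1.5], [-0.2, -1.3], [2.0, -1.1]]
top0 [[277.3, 157.6], [304.5, 162.1], [277.9, 153.1], [304.3, 157.4]]
scene0 [[306.1, 157.9], [325.8, 163.1], [309.1, 164.2], [328.4, 169.4]]
wrist hinge [[183.2, 53.2], [182.8, 44.4], [182.4, 35.5]]
```

```bash
python3 - <<'E'
import cv2
a=cv2.imread("pics/scene0.png")[150:205,295:355]; cv2.imwrite("pics/s2.png",cv2.resize(a,None,fx=10,fy=10,interpolation=cv2.INTER_CUBIC))
a=cv2.imread("pics/top0.png")[115:185,265:320]; cv2.imwrite("pics/t2.png",cv2.resize(a,None,fx=8,fy=8,interpolation=cv2.INTER_CUBIC))
E
```

```text
(no output)
```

View pics/s2.png

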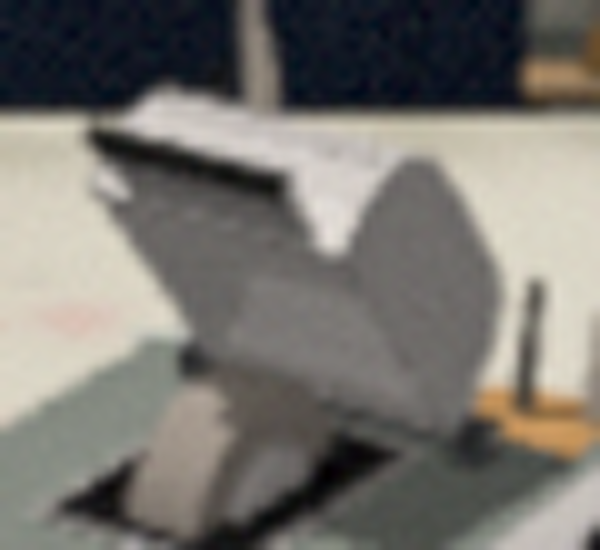

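View pics/t2.png

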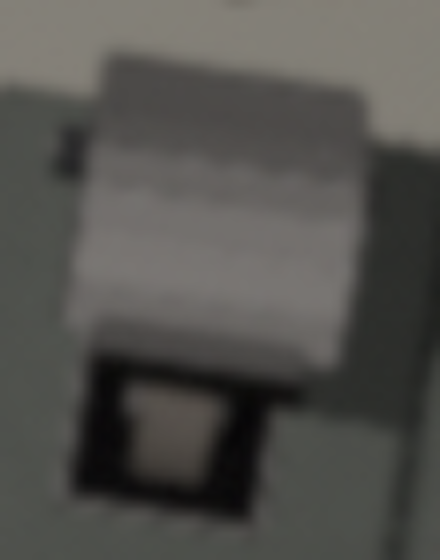

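```bash
python3 - <<'E'
from h import *
w=wcam("wrist1");t=load("top0");s=load("scene0");v=np.load("edger.npy")
A=lambda x,y:(115+x/3.3333-.35,25+y/3.3333-.35)
def tab(hx,th,dx,dy,yc=75,z=5):
    x=-128.9+dx
    return np.array([hx+x*np.cos(th)+z*np.sin(th),yc+dy,79-x*np.sin(th)+z*np.cos(th)])
obs=[(w,A(75,391),(-15,30)),(w,A(277,390),(-15,-30)),(w,A(90,332),(14,30)),(w,A(280,332),(14,-30)),
(t,(276.9,159),(-15,30)),(t,(302.5,162.8),(-15,-30)),(s,(304,163),(-15,30)),(s,(323.3,168),(-15,-30))]
# systematic scene offset from earlier edger points
S=lambda x,y:(250+(x-1.5)/4,135+(y-1.5)/4)
T=lambda x,y:(235+(x-1.5)/4,110+(y-1.5)/4)
print("scene off",[(proj(s,ew(v,P))[0]-p).round(1).tolist() for p,P in((S(500,408),(-100,-147,88)),(S(623,290),(98,-147,88)),(S(95,290),(-98,148,73)),(S(347,305),(-72,-30,106)))])
print("top off",[(proj(t,ew(v,P))[0]-p).round(1).tolist() for p,P in((T(118,65),(98,148,73)),(T(70,370),(-98,148,73)),(T(585,130),(98,-147,88)),(T(366,358),(-72,-30,106)))])
g=lambda u:np.concatenate([proj(c,ew(v,tab(u[0],u[1],dx,dy,u[2])))[0]-p for c,p,(dx,dy) in obs])
o=least_squares(g,(80,.85,75));print(o.x,g(o.x).round(1).reshape(-1,2).tolist())
u=o.x
for dx in(-15,0,14):print(dx,tab(u[0],u[1],dx,0,u[2]).round(1),ew(v,tab(u[0],u[1],dx,0,u[2])).round(1))
# bracket
o1,d1=ray(w,A(350,105));o2,d2=ray(s,(342.5,194))
print("bracket on z79 wrist",onz(w,A(350,105),79),"hx=66/85 ->",ew(v,(66,20,79)),ew(v,(85,20,79)))
# free triangulate front edge mid
def tri(L):
    M=np.zeros((3,3));b=np.zeros(3)
    for c,p in L:
        o,d=ray(c,p);Q=np.eye(3)-np.outer(d,d);M+=Q;b+=Q@o
    return np.linalg.solve(M,b)
for i in(0,1):
    P=tri([(obs[i][0],obs[i][1]),(obs[6+i][0],obs[6+i][1])]);print("tri",P)
E
```

```text
scene off [[1.7, -0.7], [1.6, -1.3], [0.1, -1.9], [1.2, -0.9]]
top off [[0.2, -0.0], [-0.8, -2.2], [0.0, 0.3], [0.5, 0.3]]
[77.61454915  0.79981352 75.39546848] [[-0.4, 1.8], [-0.5, 2.3], [0.1, -2.4], [0.8, -2.2], [-1.1, 0.7], [0.2, 1.3], [0.7, -1.2], [1.0, -1.0]]
-15 [-19.1  75.4 185.7] [ 552.  -117.9  185.7]
0 [ -8.6  75.4 174.9] [ 562.2 -119.8  174.9]
14 [  1.1  75.4 164.9] [ 571.8 -121.6  164.9]
bracket on z79 wrist [ 637.790046   -180.08656669   79.        ] hx=66/85 -> [ 625.33563895 -188.03089063   79.        ] [ 644.00869411 -191.54045059   79.        ]
tri [558.74154014 -86.89226968 181.26332225]
tri [ 547.81959912 -146.13605825  181.80018676]
```

```bash
python3 - <<'E'
from station import *
from h import *
v=np.load("edger.npy");c,q=np.cos(v[2]),np.sin(v[2])
R=np.array([[c,q,0],[q,-c,0],[0,0,-1.]])
P=ew(v,(-30,-85,0))
bot.reach([P[0],P[1],172],R)
f0=sensors.get_wrist_force()
print(sensors.get_position(),f0)
g=bot.line_to([P[0],P[1],140],max_speed=20,guard=3)
p=sensors.get_position();f=sensors.get_wrist_force()-f0;print(g,p,f,sensors.get_t())
if g and 146<p[2]<155:
    for dz in(4,8,10,11.5,12.5,13.5):
        g=bot.line_to([P[0],P[1],p[2]-dz],max_speed=20,guard=30)
        a=sensors.get_position();ff=sensors.get_wrist_force()-f0
        print(dz,g,a.round(1),ff.round(1))
        if g or ff[2]>12.5: break
    bot.line_to([P[0],P[1],p[2]-7],max_speed=20);print(sensors.get_position().round(1),(sensors.get_wrist_force()-f0).round(1))
    bot.line_to([P[0],P[1],p[2]-3],max_speed=30);print(sensors.get_position().round(1),(sensors.get_wrist_force()-f0).round(1))
print(sensors.get_t())
E
```

```text
[ 511.84853008 -273.75596347  172.95877964] [0.10335426 0.59284153 0.04594932]
False [ 511.70989626 -273.53123575  140.12682268] [-0.20890613 -0.84095197 -0.16549786] 5.3167
5.3167
```

```bash
python3 - <<'E'
from station import *
from h import *
for n in("scene","top","wrist"):
    p=sensors.get_position();Rt=sensors.get_tool_rot();w=eyes.camera(n)
    np.savez(n+"2.npz",p=p,R=Rt,**w); a=w["color"][:,:,::-1]
    if n=="scene":a=cv2.resize(a[110:260,270:420],None,fx=4,fy=4,interpolation=2)
    if n=="top":a=cv2.resize(a[110:250,270:410],None,fx=4,fy=4,interpolation=2)
    cv2.imwrite(f"pics/{n}2.png",a)
print(sensors.get_position(),sensors.get_wrist_force(),sensors.get_wrist_torque(),sensors.get_gripper_width())
E
```

```text
[ 511.64699864 -273.51621993  140.09831839] [-0.85707979 -0.18991705  0.76664165] [ 0.01185498 -0.02083935  0.00967949] 0.24111324277160506
```

View pics/scene2.png

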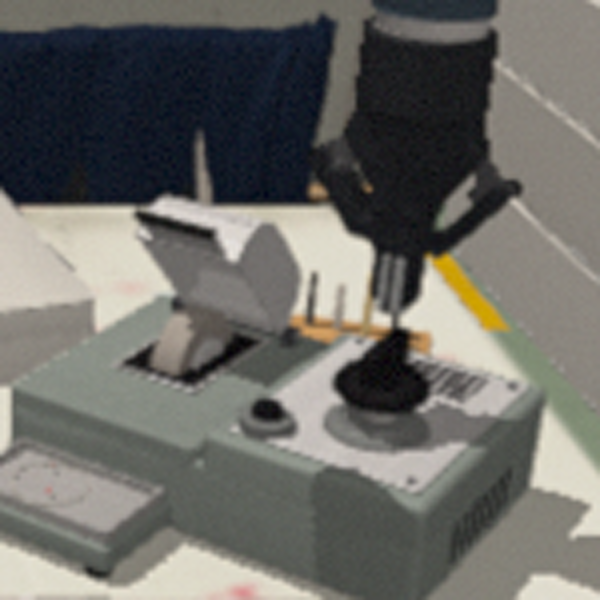

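View pics/wrist2.png

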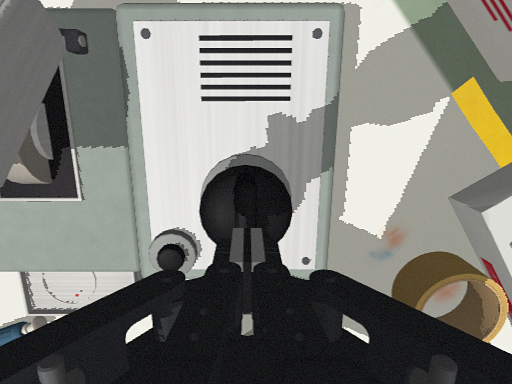

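View pics/top2.png

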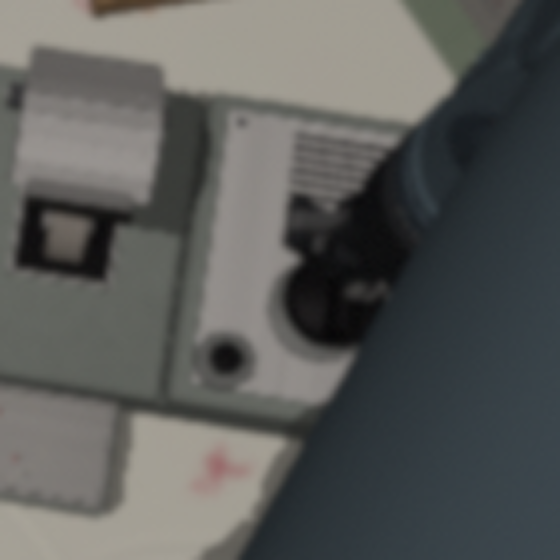

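```bash
python3 - <<'E'
from h import *
w=wcam("wrist2");s=load("scene2");t=load("top2");v=np.load("edger.npy")
p=w["p"];print(p)
for n,P in(("tcp",p),("stop",ew(v,(-30,-85,151))),("barfar",ew(v,(-4,-85,151))),("barnear",ew(v,(-56,-85,151)))):
    a=proj(s,P)[0];b=proj(t,P)[0]
    print(n,"wrist",proj(w,P)[0].round(1),"scene",a.round(1),"zoom",((a-[270,110])*4).round(),"topzoom",((b-[270,110])*4).round())
E
python3 - <<'E'
import cv2
a=cv2.imread("pics/wrist2.png")[140:330,170:330]; cv2.imwrite("pics/w2z.png",cv2.resize(cv2.convertScaleAbs(a,alpha=2,beta=20),None,fx=3.1,fy=3.1,interpolation=2))
E
```

```text
[ 511.66033111 -273.53122127  140.11212162]
tcp wrist [246.8 221.9] scene [367. 198.] zoom [388. 352.] topzoom [342. 292.]
stop wrist [246.8 229. ] scene [367.6 194. ] zoom [390. 336.] topzoom [347. 288.]
barfar wrist [246.8 182.7] scene [372.  190.5] zoom [408. 322.] topzoom [353. 245.]
barnear wrist [246.8 271.9] scene [362.9 197.5] zoom [372. 350.] topzoom [342. 333.]
```

View pics/w2z.png

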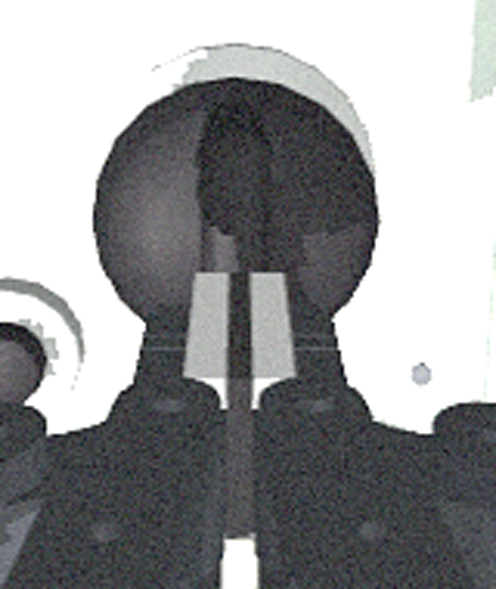

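The visible fingertips project about 10–16 mm short of the nominal TCP in both the scene and wrist views, and they are still just above the bar. I'll keep going down with the guard to find contact.

```bash
python3 - <<'E'
from station import *
from h import *
v=np.load("edger.npy");P=ew(v,(-30,-85,0))
f0=sensors.get_wrist_force();z0=sensors.get_position()[2]
g=bot.line_to([P[0],P[1],126],max_speed=12,guard=2.5)
p=sensors.get_position();f=sensors.get_wrist_force()-f0;print(g,p,f,sensors.get_wrist_torque(),sensors.get_t())
w=wcam("wrist1")
Rt=w["R"]
for x in(11,0,-11):
  for z in(0,-8,-14,-20): print(x,z,proj(w,w["p"]+Rt@np.array([x,0,z]))[0].round(1),end=" ")
E
```

```text
False [ 511.68411597 -273.53026309  126.12373519] [ 1.18607463  0.47974484 -0.81995366] [-0.03420304 -0.03109003  0.03194207] 6.7833
11 0 [246.8 203.8] 11 -8 [246.8 208.1] 11 -14 [246.8 211.6] 11 -20 [246.8 215.4] 0 0 [246.8 221.9] 0 -8 [246.8 227. ] 0 -14 [246.8 231.1] 0 -20 [246.8 235.5] -11 0 [246.8 239.5] -11 -8 [246.8 245.2] -11 -14 [246.8 249.9] -11 -20 [246.8 254.9]
```

```bash
python3 - <<'E'
from station import *
from h import *
im=[]
for n in("scene","wrist"):
    p=sensors.get_position();Rt=sensors.get_tool_rot();w=eyes.camera(n)
    np.savez(n+"3.npz",p=p,R=Rt,**w); a=w["color"][:,:,::-1]
    if n=="scene":a=a[130:230,310:410]
    else: a=a[140:290,170:320]
    im.append(cv2.resize(cv2.convertScaleAbs(a,alpha=1.8,beta=15),(400,400),interpolation=2))
cv2.imwrite("pics/c3.png",np.hstack(im))
E
```

```text
(no output)
```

View pics/c3.png

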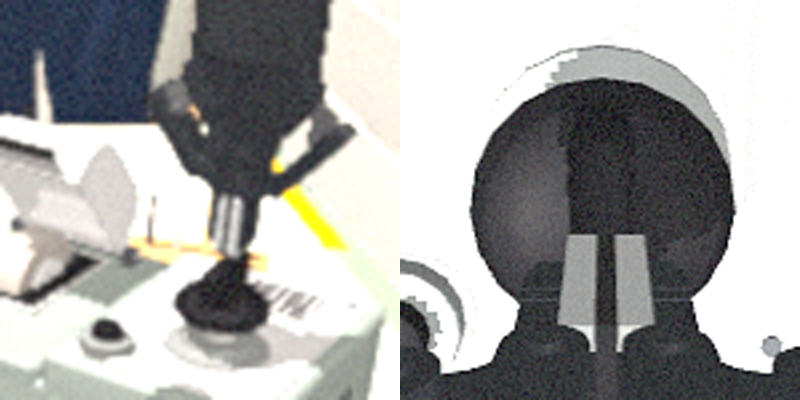

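```bash
python3 - <<'E'
from h import *
w=wcam("wrist1");t=load("top0");s=load("scene0")
B=lambda x,y:(235+x/3.3333-.35,30+y/3.3333-.35)
A=lambda x,y:(115+x/3.3333-.35,25+y/3.3333-.35)
S=lambda x,y:(250+(x-1.5)/4,135+(y-1.5)/4)
T=lambda x,y:(235+(x-1.5)/4,110+(y-1.5)/4)
e=1.5
W=[(w,B(35,22),(100-e,0-e,89)),(w,B(437,25),(100-e,-150+e,89)),(w,B(388,548),(-100+e,-150+e,89)),(w,B(33,546),(-100+e,0-e,89)),(w,A(78,556),(-100+e,150-e,74)),(w,A(32,45),(100-e,150-e,74)),(w,B(106,493),(-72,-30,106)),(w,B(264,389),(-30,-85,120))]
X=[(t,T(118,65),(98,148,74)),(t,T(70,370),(-98,148,74)),(t,T(585,130),(98,-148,89)),(t,T(366,358),(-72,-30,106)),(t,T(476,300),(-30,-85,120))]
Y=[(s,S(500,408),(-99,-149,89)),(s,S(623,290),(99,-149,89)),(s,S(95,290),(-99,149,74)),(s,S(347,305),(-72,-30,106))]
for nm,L in(("W",W),("X",X),("Y",Y),("XY",X+Y),("all",W+X+Y)):
  f=lambda v:np.concatenate([proj(c,ew(v,P)+[0,0,v[3]])[0]-p for c,p,P in L])
  for z in(0,1):
    o=least_squares(f if z else (lambda u:f(np.r_[u,0])),[554,-194,-.18]+[0]*z,loss="soft_l1");print(nm,o.x.round(3),"cost",round(o.cost,2))
E
```

```text
W [ 5.56946e+02 -1.94839e+02 -1.85000e-01] cost 7.0
W [ 5.56856e+02 -1.94694e+02 -1.85000e-01 -5.40300e+00] cost 1.72
X [ 5.56248e+02 -1.95531e+02 -1.74000e-01] cost 1.44
X [ 5.56810e+02 -1.95928e+02 -1.74000e-01 -2.23500e+00] cost 1.4
Y [ 5.49208e+02 -1.93349e+02 -1.90000e-01] cost 3.55
Y [ 5.77260e+02 -1.87344e+02 -1.88000e-01 -1.57400e+01] cost 0.47
XY [ 5.55179e+02 -1.94599e+02 -1.80000e-01] cost 8.55
XY [ 5.57165e+02 -1.94851e+02 -1.80000e-01 -4.09700e+00] cost 6.44
all [ 5.56660e+02 -1.94771e+02 -1.84000e-01] cost 16.25
all [ 5.56930e+02 -1.94718e+02 -1.84000e-01 -4.59000e+00] cost 8.57
```

```bash
python3 - <<'E'
from station import *
from h import *
P=ew([556.9,-194.7,-.184],(-30,-85,0)); print(P)
f0=np.array([-.5,.1,.6])
for z in np.arange(124,111,-2):
    g=bot.line_to([P[0],P[1],z],max_speed=12,guard=6)
    p=sensors.get_position();f=sensors.get_wrist_force();print(g,p.round(1),f.round(1),sensors.get_wrist_torque().round(2))
    if g or f[2]>5: break
print(sensors.get_t())
E
```

```text
[ 511.85451087 -272.77626982    0.        ]
False [ 511.8 -272.7  123.9] [-0.1 -0.9 -0.1] [ 0.01 -0.08  0.03]
False [ 511.8 -272.7  121.9] [-0.8  0.1  0.1] [0.02 0.03 0.01]
False [ 512.  -272.9  120.2] [-0.2 -0.6  0.3] [ 0.03 -0.05 -0.  ]
False [ 512.1 -273.   118.5] [-0.6  1.2  5. ] [0.08 0.15 0.01]
8.1583
```

```bash
cat >look.py <<'E'
import sys
from station import *
from h import *
n=sys.argv[1];im=[]
for k in("scene","wrist"):
    p=sensors.get_position();Rt=sensors.get_tool_rot();w=eyes.camera(k)
    np.savez(k+n+".npz",p=p,R=Rt,**w); a=w["color"][:,:,::-1]
    if k=="scene":a=a[120:240,290:410]
    else: a=a[130:290,165:325]
    im.append(cv2.resize(cv2.convertScaleAbs(a,alpha=1.6,beta=15),(400,400),interpolation=2))
cv2.imwrite(f"pics/c{n}.png",np.hstack(im))
E
python3 look.py 4
```

```text
(no output)
```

View pics/c4.png

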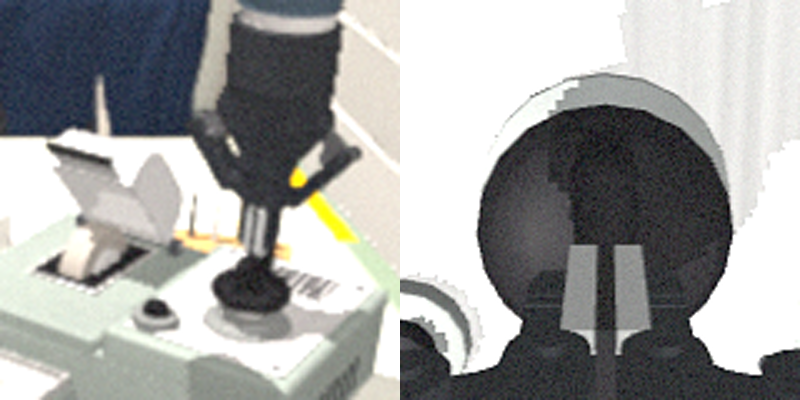

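```bash
python3 - <<'E'
from station import *
from h import *
P=ew([556.9,-194.7,-.184],(-30,-85,0))
for z in (116,114,112,110.5,109,108,107,106,105):
    g=bot.line_to([P[0],P[1],z],max_speed=20,guard=15)
    p=sensors.get_position();f=sensors.get_wrist_force();print(g,p.round(1),f.round(1),sensors.get_wrist_torque().round(2))
    if f[2]>13: break
bot.sleep(.1)
for z in(112,114,117,119,125):
    bot.line_to([P[0],P[1],z],max_speed=30);print(sensors.get_position().round(1),sensors.get_wrist_force().round(1))
print(sensors.get_t())
E
python3 look.py 5
```

```text
False [ 512.1 -273.   116.4] [ 0.1 -0.2  5.3] [0.03 0.1  0.01]
False [ 512.1 -273.   114.4] [-0.1  0.7  5.7] [ 0.06  0.04 -0.02]
False [ 512.2 -273.   112.8] [-1.2  1.2  6.5] [ 0.21  0.28 -0.02]
False [ 512.3 -273.1  111.6] [-2.1  1.8  9.2] [0.24 0.41 0.01]
False [ 512.3 -273.1  110.3] [-1.7  0.5 11.1] [ 0.29  0.37 -0.04]
False [ 512.3 -273.1  109.4] [-2.1  1.9 10.6] [0.32 0.45 0.02]
False [ 512.4 -273.2  108.6] [-2.   1.6 11.6] [0.28 0.47 0.  ]
False [ 512.4 -273.2  107.7] [-1.9  1.5 11.7] [ 0.25  0.53 -0.01]
False [ 512.5 -273.2  107. ] [-2.8  2.  14.3] [0.37 0.66 0.02]
[ 512.5 -273.2  112.7] [-1.4 -0.3  7.6]
[ 511.3 -272.4  113.1] [-0.2 -0.2 -0.5]
[ 511.8 -272.7  116.8] [ 0.4 -0.2  0.2]
[ 511.9 -272.8  119.1] [ 0.9 -0.1 -0. ]
[ 512.1 -273.   125.4] [-0.1  0.7  0.7]
12.0917
```

View pics/c5.png

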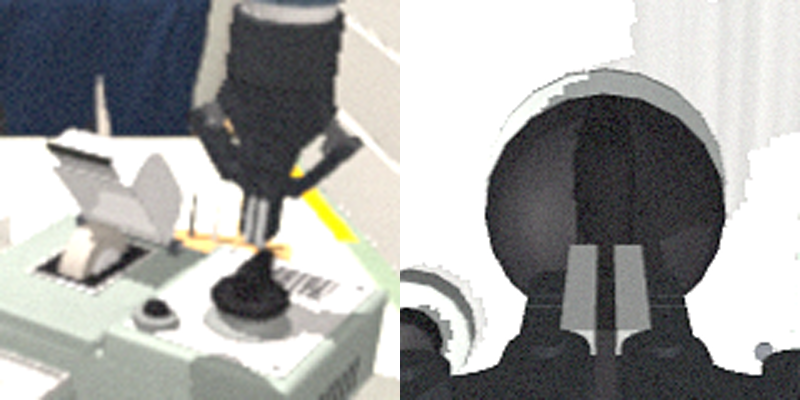

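```bash
cat >>h.py <<'E'
DZ=-3.;L=28.7;H=9.;V=np.array([556.9,-194.7,-.184])
def tab(hx,th,dx,dy,yc=75,z=5):
    x=-128.9+dx
    return np.array([hx+x*np.cos(th)+z*np.sin(th),yc+dy,79-x*np.sin(th)+z*np.cos(th)])
def Rtool(al,extra=0):
    c,q=np.cos(V[2]),np.sin(V[2]);E=np.array([[c,-q,0],[q,c,0],[0,0,1.]])
    ca,sa=np.cos(al),np.sin(al)
    return E@np.array([[ca,0,sa],[0,-1,0],[sa,0,-ca]])
def hoodpose(hx,th,d,al,yc=75,lift=0):
    # front lower tip corner on tab, d from vertex outward
    c=tab(hx,th,14-d,0,yc); tip=c+H*np.array([np.cos(al),0,np.sin(al)]); R=Rtool(al)
    return ew(V,tip+[0,0,DZ])+R[:,2]*(L-lift),R
E
python3 - <<'E'
from station import *
from h import *
w=wcam("wrist1");t=load("top0");s=load("scene0")
A=lambda x,y:(115+x/3.3333-.35,25+y/3.3333-.35)
obs=[(w,A(75,391),(-15,30)),(w,A(277,390),(-15,-30)),(w,A(90,332),(14,30)),(w,A(280,332),(14,-30)),
(t,(276.9,159),(-15,30)),(t,(302.5,162.8),(-15,-30)),(s,(304,163),(-15,30)),(s,(323.3,168),(-15,-30)),
(w,A(352,103),None)]
g=lambda u:np.concatenate([(proj(c,ew(V,tab(u[0],u[1],D[0],D[1],u[2]) if D else (u[0],18,79))+[0,0,DZ])[0]-p)*(1 if D else [0,1]) for c,p,D in obs])
o=least_squares(g,(80,.85,75),loss="soft_l1");print(o.x,g(o.x).round(1).reshape(-1,2).tolist());np.save("hood.npy",o.x)
hx,th,yc=o.x
for T in(th,.6,.4,.2,0):
    p,R=hoodpose(hx,T,22,np.radians(30),yc);q=solver.ik(p,R);print(p.round(1),None if q is None else np.round(q,1))
E
```

```text
[77.76927852  0.80720058 75.11202346] [[-0.2, 0.8], [-0.7, 1.2], [0.3, -3.1], [0.7, -3.0], [-1.4, 0.7], [-0.1, 1.2], [0.6, -0.5], [0.9, -0.3], [0.0, 0.2]]
[ 579.3 -122.5  158. ] [-21.1   0.4 -38.4  21.6   5.3 170.8]
[ 560.6 -119.   137.1] [-21.6  -0.4 -42.7  18.1   5.5 170.4]
[ 546.8 -116.4  113.6] [-22.   -0.2 -46.7  14.    5.7 170. ]
[ 537.9 -114.8   87.7] [-22.3   1.  -50.2   9.3   5.9 169.8]
[ 534.3 -114.1   60.6] [-22.4   3.4 -53.1   4.    5.9 169.7]
```

```bash
python3 - <<'E'
from station import *
from h import *
hx,th,yc=np.load("hood.npy");al=np.radians(30)
p=sensors.get_position();bot.line_to([p[0],p[1],230],max_speed=150)
P,R=hoodpose(hx,th,21,al,yc,lift=60);bot.reach(P,R)
P,R=hoodpose(hx,th,21,al,yc,lift=18);bot.line_to(P,max_speed=100)
print(sensors.get_position(),P,sensors.get_wrist_force(),sensors.get_t())
E
python3 look.py 6; python3 - <<'E'
import cv2
from h import *
w=load("wrist6");s=load("scene6")
cv2.imwrite("pics/w6.png",w["color"][:,:,::-1]);cv2.imwrite("pics/s6.png",cv2.resize(s["color"][110:230,260:400,::-1],None,fx=5,fy=5,interpolation=2))
E
```

```text
[ 571.7755655  -121.7150359   172.94832503] [ 571.18078101 -120.95601818  172.8590729 ] [ 1.1075309   0.66959873 -0.27783158] 14.4167
```

View pics/w6.png

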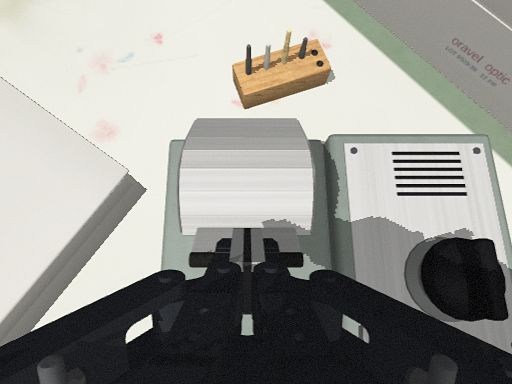

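View pics/s6.png

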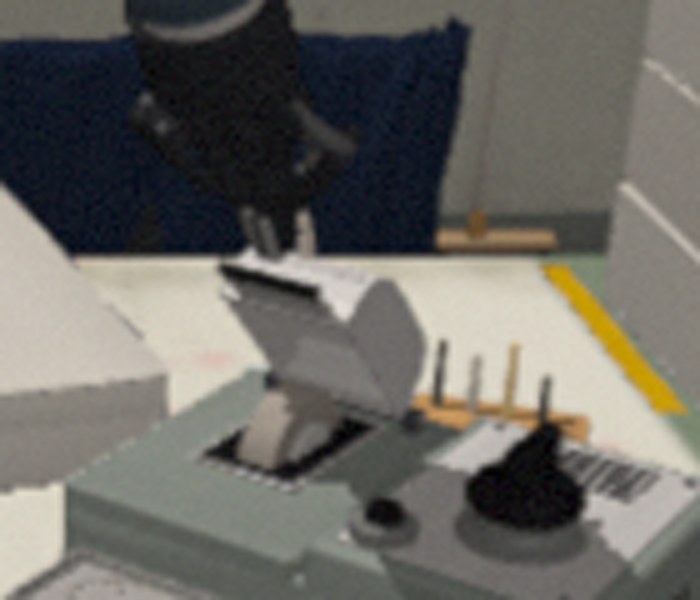

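The fingertips are over the tab and centred on it: in the wrist view the tip is at (247,230), between tab ends at about 190 and 302. Now I'll make contact and follow the arc.

```bash
python3 - <<'E'
from station import *
from h import *
hx,th,yc=np.load("hood.npy");al=np.radians(30)
f0=sensors.get_wrist_force()
P,R=hoodpose(hx,th,21,al,yc,lift=-6)
g=bot.line_to(P,max_speed=15,guard=2.5)
p=sensors.get_position();P0,_=hoodpose(hx,th,21,al,yc)
print(g,p.round(1),"nominal",P0.round(1),"short along tool z",((P0-p)@R[:,2]).round(1),(sensors.get_wrist_force()-f0).round(1),sensors.get_t())
E
python3 look.py 7
```

```text
True [ 576.3 -121.9  163.1] nominal [ 580.  -122.6  157.3] short along tool z 7.0 [1.4 0.8 0.4] 15.3667
```

View pics/c7.png

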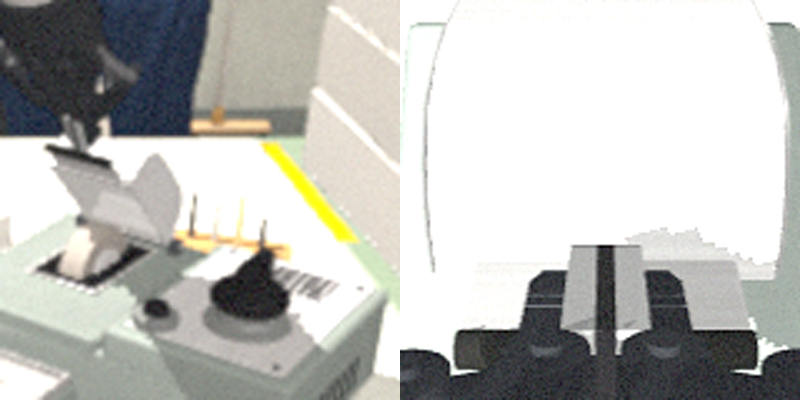

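```bash
python3 - <<'E'
from station import *
from h import *
hx,th,yc=np.load("hood.npy");al=np.radians(30)
for i,T in enumerate([.78,.72,.64,.56,.48,.4]):
    P,R=hoodpose(hx,T,21,al,yc,lift=max(0,5-2*i))
    g=bot.line_to(P,max_speed=50,guard=14)
    p=sensors.get_position();f=sensors.get_wrist_force()
    print(T,g,p.round(1),(p-P).round(1),f.round(1))
    if g or np.linalg.norm(f)>12: break
print(sensors.get_t())
E
python3 look.py 8
```

```text
0.78 False [ 574.3 -121.6  158.5] [-0.5  0.1 -0.6] [ 0.3 -0.2 -0.1]
0.72 False [ 569.1 -120.3  150.4] [-1.1  0.4 -1.2] [0.2 0.8 0.3]
0.64 False [ 563.3 -119.3  140.8] [-0.8  0.3 -0.9] [-0.1  0.6  0.1]
0.56 False [ 557.5 -118.3  131.3] [-0.7  0.3 -0.8] [ 0.  -0.1 -0.1]
0.48 False [ 551.9 -117.2  122.1] [-0.8  0.3 -0.8] [ 0.4 -0.3  0.1]
0.4 False [ 546.9 -116.3  112.4] [-0.8  0.3 -0.8] [-0.3  0.  -0.3]
17.5333
```

View pics/c8.png

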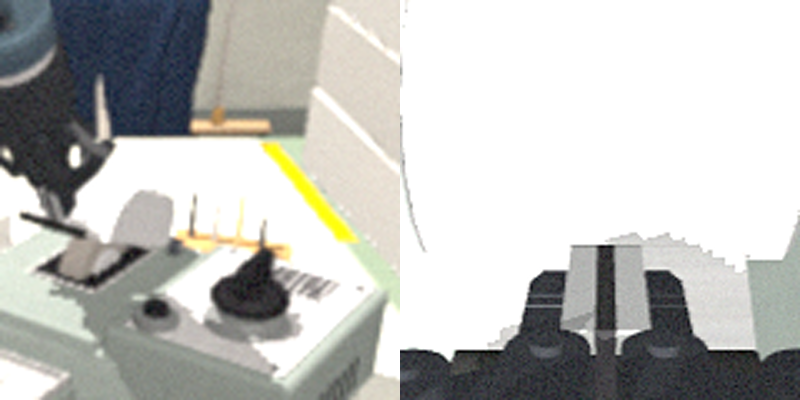

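```bash
python3 - <<'E'
from station import *
from h import *
hx,th,yc=np.load("hood.npy");al=np.radians(30)
for T,l in[(.32,0),(.24,0),(.16,0),(.1,0),(.05,0),(0,0),(0,-2),(0,-4),(0,-6),(0,-8),(0,-10)]:
    P,R=hoodpose(hx,T,22,al,yc);P[2]+=l
    g=bot.line_to(P,max_speed=50 if T>.1 else 20,guard=14)
    p=sensors.get_position();f=sensors.get_wrist_force()
    print(T,l,g,p.round(1),(p-P).round(1),f.round(1))
    if g or np.linalg.norm(f)>9: break
print(sensors.get_t())
E
python3 look.py 9
```

```text
0.32 0 False [ 541.8 -115.4  102.6] [-0.8  0.3 -0.8] [-0.7  0.1  0.3]
0.24 0 False [ 538.4 -114.7   92.1] [-0.9  0.3 -0.9] [ 0.1 -0.  -0.3]
0.16 0 False [ 536.1 -114.3   81.7] [-0.6  0.2 -0.7] [ 0.7 -0.4 -0.3]
0.1 0 False [ 535.3 -114.3   74.1] [-0.1  0.  -0.2] [ 0.5 -1.  -0.4]
0.05 0 False [ 534.4 -114.1   67.1] [-0.3  0.1 -0.4] [ 0.9  0.2 -0.1]
0 0 False [ 534.7 -114.2   61.1] [ 0.4 -0.1  0.4] [-1.   0.1  5.1]
0 -2 False [ 535.  -114.3   60.5] [ 0.8 -0.2  1.8] [-14.5   3.1  22.7]
20.525
```

View pics/c9.png

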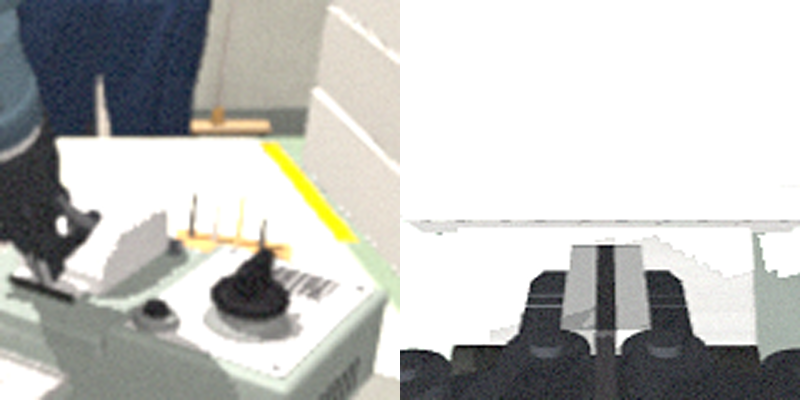

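```bash
python3 - <<'E'
from station import *
from h import *
p=sensors.get_position()
bot.line_to(p+[0,0,4],max_speed=20);print(sensors.get_wrist_force().round(1))
bot.line_to(p+[-10,2,60],max_speed=120)
c,q=np.cos(V[2]),np.sin(V[2]);bot.line_to([535,-115,200],Rtool(0),max_speed=150)
bot.reach([500,-195,290],Rtool(0))
p=sensors.get_position();Rt=sensors.get_tool_rot();w=eyes.camera("wrist");np.savez("wrist10.npz",p=p,R=Rt,**w);cv2.imwrite("pics/wrist10.png",w["color"][:,:,::-1])
print(sensors.get_t())
E
```

```text
[ 0.3  0.6 -0.7]
23.3333
```

View pics/wrist10.png

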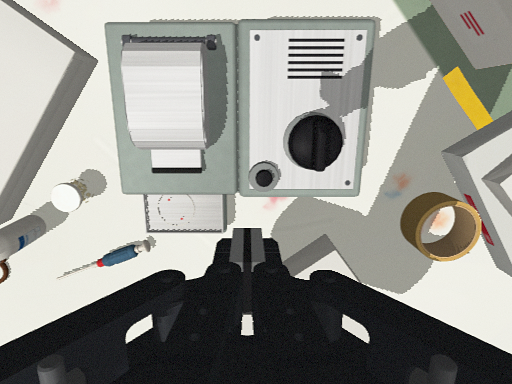

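```bash
python3 - <<'E'
from h import *
w=wcam("wrist10");a=w["color"]
m=(a.max(2)<75).astype(np.uint8);m[:, :270]=0;m[:,360:]=0;m[:105]=0;m[185:]=0
m=cv2.morphologyEx(m,cv2.MORPH_OPEN,np.ones((5,5),np.uint8))
c=max(cv2.findContours(m,cv2.RETR_EXTERNAL,cv2.CHAIN_APPROX_NONE)[0],key=cv2.contourArea)
(x,y),r=cv2.minEnclosingCircle(c);print(x,y,r,cv2.fitEllipse(c))
e=cv2.fitEllipse(c)[0]
for z in(108,112,116):print(onz(w,e,z+DZ))
print("pred",ew(V,(-30,-85,0)))
hx,th,yc=np.load("hood.npy")
for T in(0,.03,.06):print(T,[proj(w,ew(V,tab(hx,T,dx,dy,yc)+[0,0,DZ]))[0].round(1).tolist() for dx,dy in((-15,30),(-15,-30),(14,30))])
cv2.imwrite("pics/w10z.png",cv2.resize(a[10:200,100:370,::-1],None,fx=2.9,fy=2.9,interpolation=2))
E
```

```text
315.94610595703125 142.7017059326172 28.195030212402344 ((315.04888916015625, 142.1242218017578), (52.275360107421875, 55.24203872680664), 25.80427360534668)
[ 511.03971974 -273.98264217  105.        ]
[ 511.62624012 -273.22966712  109.        ]
[ 512.2127605  -272.47669207  113.        ]
pred [ 511.85451087 -272.77626982    0.        ]
0 [[152.3, 169.4], [201.5, 169.4], [150.5, 145.5]]
0.03 [[151.3, 169.9], [201.0, 169.9], [149.6, 145.7]]
0.06 [[150.2, 170.3], [200.5, 170.3], [148.7, 145.8]]
```

View pics/w10z.png

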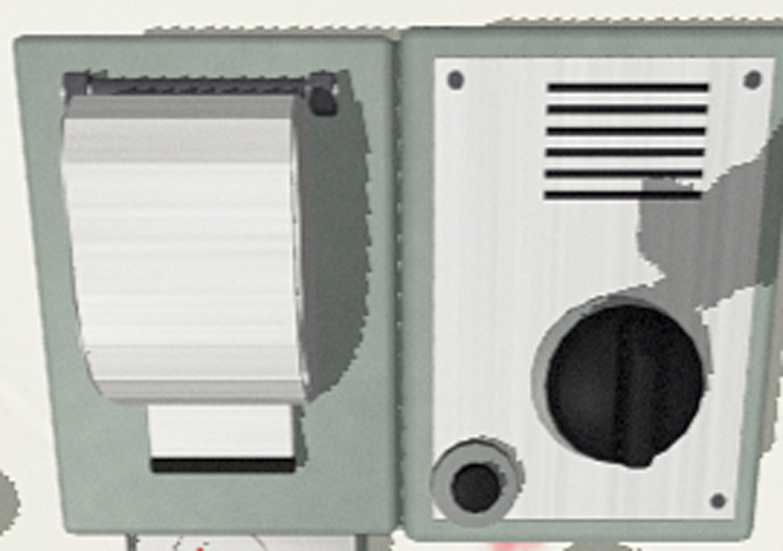

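The hood is shut: the tab edge is at row ~168, against 169 predicted for 0 rad. The stop centre is confirmed to within 1 mm. Next I'll set up the twist with the tool flipped, because of the range of the last joint.

```bash
cat >>h.py <<'E'
def twpose(x,y,phi,z):
    # finger in bar frame (x,y), head twisted clockwise phi; tool x = -bar x
    a=V[2]-phi;c,q=np.cos(a),np.sin(a);E=np.array([[c,-q,0],[q,c,0],[0,0,1.]])
    S=ew(V,(-30,-85,0));p=S+E@np.array([x,y,0]);p[2]=z
    return p,E@np.diag([-1.,1,-1])
E
python3 - <<'E'
from station import *
from h import *
for ph in(0,.5,.95):
    P,R=twpose(19,14,ph,102);q=solver.ik(P,R);print(None if q is None else q.round(1))
P,R=twpose(19,26,0,150);print(P)
bot.reach([P[0],P[1],230],R)
bot.line_to(P,max_speed=150)
P,R=twpose(19,26,0,102);g=bot.line_to(P,max_speed=60,guard=6);print(g)
f0=sensors.get_wrist_force()
P1,R=twpose(19,8,0,102);g=bot.line_to(P1,max_speed=15,guard=2.5)
p=sensors.get_position();S=ew(V,(-30,-85,0));c,q=np.cos(V[2]),np.sin(V[2]);d=p-S
print(g,p.round(1),"bar frame",c*d[0]+q*d[1],-q*d[0]+c*d[1],(sensors.get_wrist_force()-f0).round(1),sensors.get_t())
E
python3 look.py 11
```

```text
[-32.3  26.3  -3.   60.7   0.  -21.8]
[-33.1  27.1  -1.7  61.2   0.    6.1]
[-34.1  27.4  -1.3  61.3   0.   30.9]
[ 535.29083642 -250.69146407  150.        ]
False
True [ 534.1 -258.7  101.7] bar frame 19.299219617025166 17.86049102136696 [1.3 2.6 1.5] 28.3583
```

View pics/c11.png

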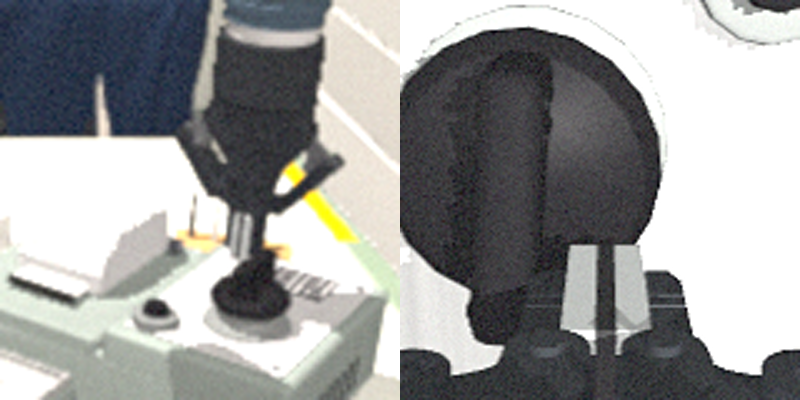

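```bash
python3 - <<'E'
from station import *
from h import *
for y in(16,15,14,13,12):
    P,R=twpose(19,y,0,102);g=bot.line_to(P,max_speed=15,guard=8)
    f=[]
    for _ in range(3): f.append(sensors.get_wrist_force()); bot.sleep(.02)
    f=np.mean(f,0);print(y,g,sensors.get_position().round(1),f.round(1))
    if g or f[1]>2.5: break
print(sensors.get_t())
E
python3 look.py 12
```

```text
16 False [ 533.7 -260.2  101.8] [2.5 1.9 0.7]
15 False [ 533.5 -261.2  101.9] [ 3.1  4.  -0.2]
29.1167
```

View pics/c12.png

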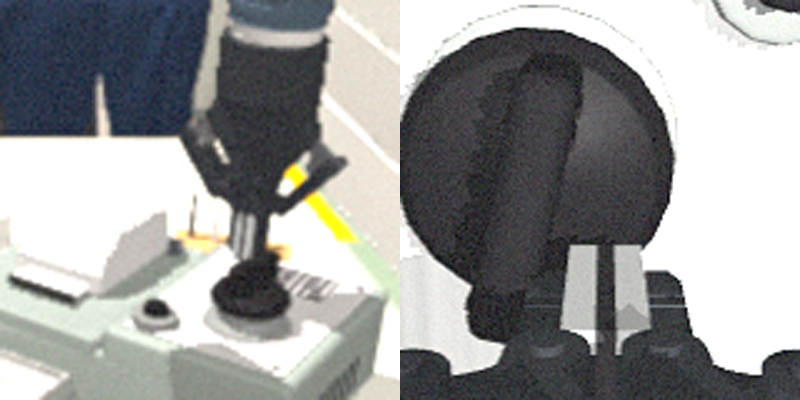

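```bash
python3 - <<'E'
from station import *
from h import *
for ph in(.15,.25,.35,.45,.55,.65,.72,.8):
    P,R=twpose(19,17,ph,102);g=bot.line_to(P,R,max_speed=25,guard=14)
    f=np.mean([sensors.get_wrist_force() for _ in range(3)],0)
    print(ph,g,sensors.get_position().round(1),(sensors.get_position()-P).round(1),f.round(1))
    if g or np.linalg.norm(f)>16: break
print(sensors.get_t())
E
python3 look.py 13
```

```text
0.15 False [ 535.4 -262.6  101.9] [-0.   0.3 -0.1] [2.9 4.  0.1]
0.25 False [ 536.3 -265.1  101.9] [ 0.1  0.2 -0.1] [3.5 4.  0.5]
0.35 False [ 536.9 -268.1  102. ] [-0.  -0.3 -0. ] [3.3 2.3 0.7]
0.45 False [ 537.4 -270.3  102.1] [0.2 0.1 0.1] [3.2 4.5 0.6]
0.55 False [ 538.2 -273.4  102.9] [ 0.9 -0.5  0.9] [4.9 3.1 2.9]
0.65 False [ 538.3 -275.7  103. ] [ 1.1 -0.2  1. ] [3.8 4.2 3.4]
0.72 False [ 538.2 -277.4  103.1] [ 1.2 -0.2  1.1] [5.5 2.7 3.9]
0.8 False [ 537.9 -279.4  103.1] [ 1.3 -0.2  1.1] [4.2 2.5 3.5]
31.2667
```

View pics/c13.png

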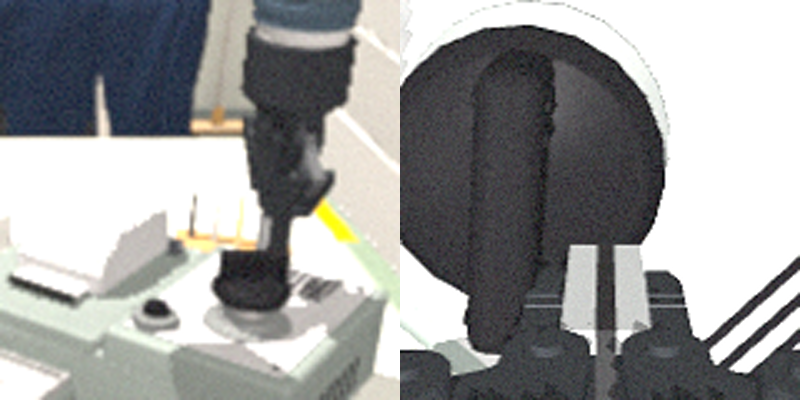

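```bash
python3 - <<'E'
from station import *
from h import *
for ph,z in((.88,103),(.88,107),(.88,112),(.88,118),(.88,140),(.88,210)):
    P,R=twpose(19,17,ph,z);g=bot.line_to(P,R,max_speed=25 if z<120 else 120)
    f=np.mean([sensors.get_wrist_force() for _ in range(3)],0)
    print(ph,z,sensors.get_position().round(1),f.round(1))
print(sensors.get_t())
E
python3 look.py 14
```

```text
0.88 103 [ 537.2 -281.4  103.8] [5.  3.2 2.3]
0.88 107 [ 536.5 -280.9  106.9] [ 5.5  3.4 -1.3]
0.88 112 [ 535.9 -281.3  112.1] [2.3 2.3 0.9]
0.88 118 [ 535.6 -281.3  118.1] [ 1.2  1.7 -0.6]
0.88 140 [ 536.2 -282.1  140.7] [-0.1 -0.1 -0.4]
0.88 210 [ 535.5 -280.9  209. ] [ 0.5 -0.8 -0.6]
33.7333
```

View pics/c14.png

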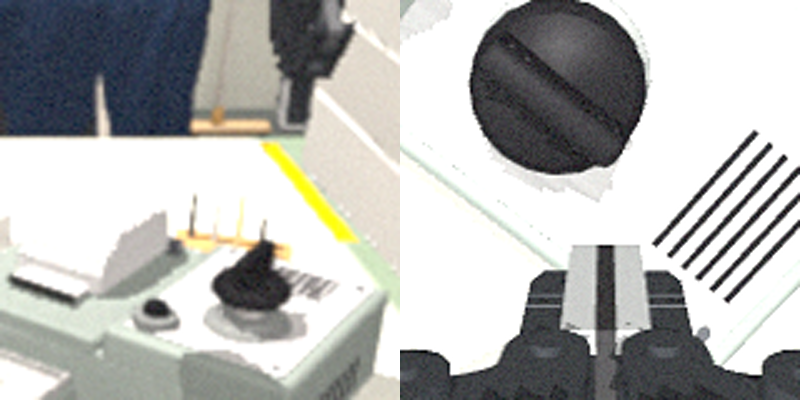

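```bash
python3 - <<'E'
from h import *
ims=[]
for n in("scene0","scene9","scene14"):
    a=load(n)["color"];b=a[175:225,345:390].astype(int)
    m=(b.max(2)<60);ys,xs=np.nonzero(m[:, 5:35]);print(n,175+np.percentile(ys,[0,5,50,95,100]),len(ys))
    ims.append(cv2.resize(a[180:220,345:390,::-1],None,fx=5.5,fy=5.5,interpolation=2))
cv2.imwrite("pics/cmp.png",np.hstack(ims))
E
```

```text
scene0 [192. 195. 205. 212. 213.] 314
scene9 [194. 198. 208. 215. 216.] 329
scene14 [192. 195. 205. 212. 213.] 313
```

View pics/cmp.png

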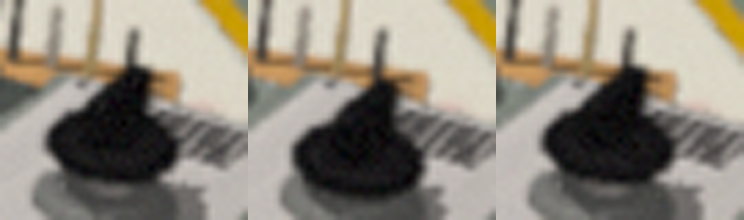

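The stop is up again, with its blob rows the same as at the start; when it was latched it sat 3 px lower. I'll take one last look at the whole scene and then hand in.

```bash
python3 - <<'E'
from station import *
from h import *
bot.reach([500,-195,300],Rtool(0))
bot.sleep(.3)
w=eyes.camera("wrist");s=eyes.camera("scene")
cv2.imwrite("pics/fin.png",np.hstack([w["color"],s["color"][120:280,180:410].repeat(2,0)[:320].repeat(1,1).repeat(1,0) if 0 else cv2.resize(s["color"][130:270,180:284+0],(285,384))])[:,:,::-1])
print(sensors.get_t(),sensors.get_wrist_force())
E
```

```text
36.2583 [-0.55660505  0.53285419  0.22766682]
```

View pics/fin.png

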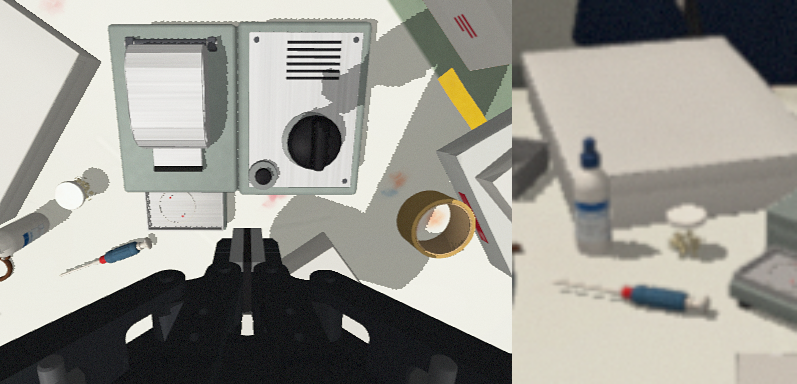

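The hood is shut with its tab edge at (177,169), the stop is up and untwisted at (315,142), and the lens is in its tray. The bottle, jar and driver are still standing or lying as before.

```bash
python3 -c "
from station import ticket,sensors
print(ticket.close_job(),sensors.get_t())"
```

```text
the job is handed in; nothing more can be done
the job is handed in; nothing more can be done
```

The job is done in the order asked and handed in at about 36 s on the robot's clock.

- **Stop pressed:** I pushed it down about 12 mm with the shut fingertips, reaching about 14 N. It stayed latched roughly 6 to 7 mm down.
- **Hood shut:** I pushed the tab down along its arc to a firm stop. That last push read about 27 N for a moment, which was harder than I intended. Afterwards the tab edge was within 1–2 px of where it should be when shut.
- **Stop released:** I twisted the bar clockwise to about 0.85 rad with a sideways push at its far end, then lifted away. In the scene view the head is back at exactly its starting rows (3 px lower when latched), and the bar is untwisted.

In the last pictures the lens was in its tray and the bottle, jar and driver looked undisturbed. I did not check the spectacle frame separately; the arm never went near it. I did not touch the start button.

Two checks disagreed with the given data:
- **Fingertip position:** the fingertips touched about 30 mm short of the nominal tool point, so I relied on measured contact heights instead.
- **Twist contact:** during the twist it may have been the side of the finger just above the tip that touched the bar, rather than the very tip.

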